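# Tip the tea carton over and slide it under the low riser

## Task

The orange tea carton is too tall to stand under the low clear-topped riser. Without gripping or lifting it, tip it over towards the riser with a push high on its back so that it lands lying flat on its broad face inside the green outline, then push it along, still lying, until its leading end is fully home against the stop at the back of the riser. Leave everything else on the cabinet where it is.

Things in the scene. Friction and masses are not known exactly. Their poses are not given: they have to be found in the camera images.
- carton: loose orange tea carton, white band and green disc on both broad faces; 45 mm deep (x), 75 wide (y), 140 tall (z), 0.14-0.28 kg. Origin: centre of its underside. Starts upright across the outline's near edge, +x towards the riser (within 4 degrees). Pushed near the top towards +x it pivots on its foot edge, passes balance at 18 degrees, then falls by itself; it then lies 45 mm high, z to the riser.
- carton_top (a point): centre of the carton's top end, 140 mm from the carton's origin along its z; the leading end once it lies
- bay: fixed unit: green outline painted flat on the surface and, beyond it, a low riser. Origin: centre of the outline, on the surface; +x points from the carton across the outline to the riser, z up. Outer edges of the outline: x -95 and +95 mm, y -65 and +65 mm (line 10 mm wide). The riser is described under the stop.
- stop (a point): centre of the face of the riser's back stop (bar 30 mm high), at bay x 200 mm, 22.5 mm up. The riser spans bay x 105 to 206 mm: white side walls, inner faces at y -60 and +60 mm, 8 mm thick; clear plastic roof at 64 to 69 mm height; open towards the carton. When the carton is home its underside is at bay x 60 mm, so 45 mm of it stays outside the roof.
- mug: pink ceramic mug, 82 mm across, 92 mm tall, loose, to be left alone; origin at the centre of its underside
- jar: glass sugar jar with a clamp lid, 94 mm across, 104 mm tall, loose, to be left alone; origin at the centre of its underside
- saucer: stainless steel saucer facing up, 130 mm across, 18 mm high, loose, to be left alone; origin at the centre of its underside
- coffee_box: blue box with a white band, 60 x 100 x 110 mm tall, loose, to be left alone; origin at the centre of its underside
- tin: small green-and-white canister with a steel cap, 70 mm across, 100 mm tall, loose, to be left alone; origin at the centre of its underside
- caddy: fixed grey foot (110 mm across) of the rotating plastic caddy, to be left alone; with its spoons the caddy is about 165 mm tall and 124 mm across; origin at the centre of its underside
- carousel (a joint): turn of the caddy's top on its foot, rad, 0 at the start, growing anticlockwise from above; to be left alone
- spoon1: steel teaspoon, 140 mm long, standing loose in one of the caddy's three tubes, handle down; to be left alone; origin at the handle's lower end
- spoon2: steel teaspoon, 140 mm long, standing loose in one of the caddy's three tubes, handle down; to be left alone; origin at the handle's lower end
- spoon3: steel teaspoon, 140 mm long, standing loose in one of the caddy's three tubes, handle down; to be left alone; origin at the handle's lower end

How it is judged:
On the way:
1. the carton has landed and lies still on its broad face inside the green outline, top end towards the riser (angle between the x axis of carton and the z axis of bay, either way round below 0.1 rad and linear speed of carton below 0.02 m/s and angular speed of carton below 0.15 rad/s and y of carton in the frame of bay between -0.032 and 0.032 m and y of carton_top in the frame of bay between -0.032 and 0.032 m and x of carton in the frame of bay above -0.1 m and x of carton_top in the frame of bay between 0 and 0.1 m), for 0.2 s.
At the end, for the whole second after the job is handed in: The carton lies at rest on its broad face (within about 6 degrees) between the riser's walls, its top end within 8 mm of the back stop; the other things are within 25 mm of where they stood (angle between the x axis of carton and the z axis of bay, either way round below 0.1 rad and linear speed of carton below 0.02 m/s and angular speed of carton below 0.15 rad/s and y of carton in the frame of bay between -0.032 and 0.032 m and y of carton_top in the frame of bay between -0.032 and 0.032 m and x of carton_top in the frame of bay above 0.192 m and height (world z) of each of carton, carton_top below 0.03 m and velocity of joint carousel below 0.05 rad/s and value of joint carousel between -0.2 and 0.2 rad and distance of each of mug, jar, saucer, coffee_box, tin, spoon1, spoon2, spoon3 from where it was at the start of the episode below 0.025 m); the robot touches nothing.
It fails at once if the carton is lifted or carried (centre of its underside above 40 mm, or of its top above 155 mm) (height (world z) of carton above 0.04 m or height (world z) of carton_top above 0.155 m).
It fails at once if the carton is tipped from low down (hand below about half its height while it leans) (angle between carton's own z axis and vertical between 0.15 and 0.6 rad and height (world z) of the grasp point below 0.07 m).
It fails at once if the carton lies across the near or side edges of the green outline by more than 5 mm (angle between carton's own z axis and vertical above 1.45 rad and (x of carton in the frame of bay below -0.1 m or not (y of carton in the frame of bay between -0.032 and 0.032 m and y of carton_top in the frame of bay between -0.032 and 0.032 m))).
It fails at once if another thing on the cabinet is shifted by more than 25 mm or tipped (distance of any of mug, jar, saucer, coffee_box, tin from where it was at the start of the episode above 0.025 m or angle between any of mug, jar, saucer, coffee_box, tin's own z axis and vertical above 0.3 rad).
It fails at once if a spoon is shifted by more than 25 mm, or the caddy is turned by more than 0.2 rad (distance of any of spoon1, spoon2, spoon3 from where it was at the start of the episode above 0.025 m or value of joint carousel above 0.2 rad or value of joint carousel below -0.2 rad).
It also fails if it takes over 51 s, if anything falls off the work surface, if the arm or the gripper's body presses on something with over 40 N, if the wrist force passes 120 N, or if a joint passes its speed limit or range.

## Robot

A 7-joint arm with a two-finger parallel gripper is mounted at the origin on the work surface. World frame = base frame: x ahead of the robot, y to its left, z up, the work surface at z = 0. Lengths are in m, angles in rad, forces in N, time in s.
With the tool pointing down it reaches from about 0.4 to 0.9 m from the base axis. Payload 5.6 kg.
Tool frame: the origin (TCP) lies on the mounting face of the last link; the fingertips stand 190 mm ahead of it and the grasp point (between the pads) lies 171 mm ahead of it (arm.tip_extent is the z of the fingertips in the tool frame, in m); z points along the fingers, y is the direction in which the jaws open and shut (so a half turn about z gives the same grasp; the last joint's range is limited). The gripper opens to 92 mm and grips with 3 to 60 N. Pads are 20 mm wide; open, the fingers measure 128 mm over their backs; the gripper's body (75 mm by 189 mm) begins 69 mm behind the grasp point.
Start: joints at [1.114, 0.468, -0.012, 1.603, 0.006, 1.071, -0.056], TCP at [0.261, -0.595, 0.405] pointing down, gripper open.
Joint ranges: [-2.53, 2.53], [-0.31, 2.02], [-1.57, 1.55], [0.28, 2.44], [-1.29, 4.43], [0.15, 1.84], [-2.92, 2.92]. Speed limits (rad/s): [2.57, 2.57, 3.14, 3.14, 3.14, 3.14, 3.14].

## Interface

Orientations are given as a unit quaternion [w, x, y, z].
In Python, from plant import arm, release, gripper_close, monitor, read_camera gives the robot as it stands. Calls block until the motion is done:
- arm.movep(position, orientation): joint-space move of the TCP to a pose.
- arm.move_straight(position, v=0.15, attitude=None, force_limit=None): straight line of the TCP; attitude=None keeps the orientation; v is the mean speed in m/s. With force_limit (N) it stops when the force on the tool has changed by that much, and returns True; else False.
- arm.set_joints(angles): joint-space move.
- release() and gripper_close(): open the fingers fully, or close them until they stop; the grip force is fixed at half the most.
- arm.sleep(seconds).
- arm.solve_ik(position, orientation): joint angles nearest the present ones, or None.
- monitor.observe(): the state.
- read_camera(name): name is "side" or "top"; returns a dict with "pixels" (384x512x3 uint8, red, green, blue), "fx", "fy", "cx", "cy" (pixels), "R" (3x3) and "t" (3): a world point X has camera coordinates R X + t. Camera axes: x right, y down, z forward; pixel columns grow to the right and rows downward; lengths in m; the calibration is good to about 2 mm. A picture is of the moment at which its call begins. There is no depth.
A pose or a line that the arm cannot do raises arm.Unreachable and nothing moves.
- arm.job_done(): hands the job in, once; it reports no verdict.
The state is a dict: "clock": time; "joints": joint angles; "joint_velocities": joint speeds; "joint_efforts": joint torques, N m; "eef_pos": TCP position; "tool_rot": TCP orientation; "contact_force": force on the tool from outside, world axes, zero at the start; "torque": the same for the moment, N m; "finger_gap": finger opening in m.
Only numpy, scipy, OpenCV 4.12 (cv2) and the standard library are available. Lean on these libraries where they do the work, as an engineer would, in place of code of your own. Each camera call takes 0.05 s, during which the arm holds its last target.

## Working session

There is one attempt and no reset: what is moved stays moved. The work goes in short steps, each a Python script; the robot and the scene stay as the last script left them, time stands still between calls to the robot, and variables do not carry over. Pictures are saved under pics/ and viewed, and the job is handed in when it is done.

```bash
ls; mkdir -p pics
python3 - <<'E'
from plant import arm, monitor, read_camera
import cv2,numpy as np
for n in("side","top"):
    c=read_camera(n); cv2.imwrite(f"pics/{n}0.png",c["pixels"][:,:,::-1])
    print(n,c["fx"],c["fy"],c["cx"],c["cy"],np.round(c["R"],3).tolist(),np.round(c["t"],3), "pos",np.round(-np.array(c["R"]).T@c["t"],3))
s=monitor.observe(); print(s)
E
```

```text
pics
side 359.2371253841843 359.2371253841843 255.53690935525586 186.26822507547774 [[-0.725, -0.688, -0.025], [-0.334, 0.383, -0.861], [0.602, -0.616, -0.507]] [0.45  0.286 0.706] pos [-0.003  0.635  0.616]
top 402.36128243912816 402.36128243912816 252.54250615406647 189.69451359263377 [[-0.02, -1.0, -0.021], [-0.99, 0.023, -0.139], [0.139, 0.018, -0.99]] [0.04  0.607 1.428] pos [4.030e-01 1.000e-03 1.499e+00]
{'clock': 0.1, 'joints': array([ 1.11399623,  0.4683293 , -0.01159992,  1.60352226,  0.00599882,
        1.07140685, -0.05628988]), 'joint_velocities': array([-0.00047761, -0.00064159, -0.00020159, -0.00379063,  0.00027415,
        0.00011375, -0.00059808]), 'joint_efforts': array([ 4.12209201e-04, -5.21648133e+01, -1.27491952e-02, -2.44365853e+01,
       -5.67920669e-02,  1.41155790e-02,  4.80573226e-05]), 'eef_pos': array([ 0.26122839, -0.59495789,  0.40381311]), 'tool_rot': array([-7.84189601e-04,  9.78678014e-01,  2.05398830e-01, -2.24444344e-04]), 'contact_force': array([ 0.83221152, -0.00142948, -0.42354762]), 'torque': array([-0.01086631,  0.03450043,  0.00126529]), 'finger_gap': 0.0917878250960285}
```

View pics/side0.png

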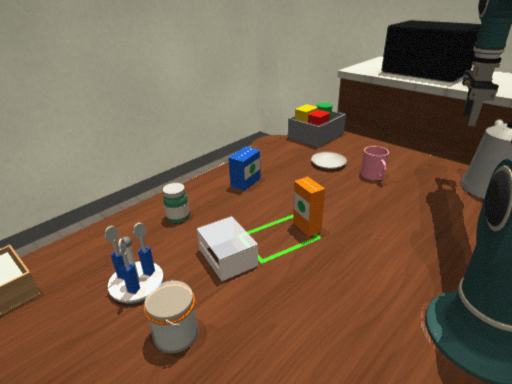

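View pics/top0.png

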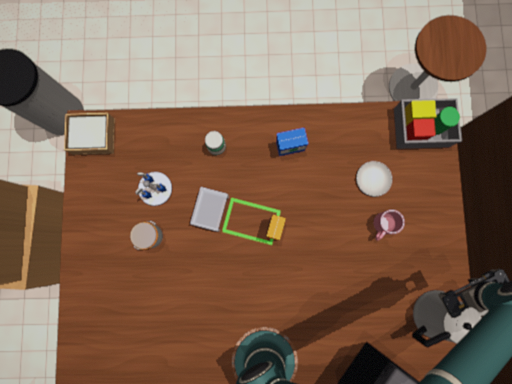

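```bash
cat > h.py <<'E'
import cv2,numpy as np
from plant import read_camera
def ray(c,uv,z):
    R=np.array(c["R"]);t=np.array(c["t"]);o=-R.T@t
    d=R.T@np.array([(uv[0]-c["cx"])/c["fx"],(uv[1]-c["cy"])/c["fy"],1])
    return o+d*(z-o[2])/d[2]
def proj(c,X):
    p=np.array(c["R"])@np.array(X)+c["t"]; return np.array([c["fx"]*p[0]/p[2]+c["cx"],c["fy"]*p[1]/p[2]+c["cy"]])
def mask(c,kind):
    h=cv2.cvtColor(c["pixels"],cv2.COLOR_RGB2HSV)
    if kind=="green": return cv2.inRange(h,(45,150,120),(75,255,255))
    if kind=="orange": return cv2.inRange(h,(10,190,110),(24,255,255))
def crop(c,name,x0,x1,y0,y1,k):
    cv2.imwrite(name,cv2.resize(c["pixels"][y0:y1,x0:x1,::-1],None,fx=k,fy=k,interpolation=cv2.INTER_CUBIC))
E
python3 - <<'E'
from h import *
s=read_camera("side");t=read_camera("top")
crop(s,"pics/s1.png",190,340,165,285,5); crop(t,"pics/t1.png",180,300,175,255,6)
for n,c in(("s",s),("t",t)):
    for k in("green","orange"):
        m=mask(c,k)
        cs,_=cv2.findContours(m,cv2.RETR_EXTERNAL,cv2.CHAIN_APPROX_NONE)
        for q in cs:
            if cv2.contourArea(q)<25: continue
            a=cv2.approxPolyDP(q,2.5,True)[:,0]
            print(n,k,cv2.contourArea(q),a.tolist())
            print([np.round(ray(c,p,0)[:2],3).tolist() for p in a])
            r=cv2.minAreaRect(q); print(r,[np.round(ray(c,p,0 if k=="green" else .14)[:2],3).tolist() for p in cv2.boxPoints(r)])
E
```

```text
s green 162.5 [[320, 237], [316, 235], [264, 259], [258, 255], [258, 260], [266, 261]]
[[0.41, -0.032], [0.423, -0.032], [0.464, 0.134], [0.485, 0.133], [0.473, 0.146], [0.455, 0.136]]
((289.0584411621094, 248.66954040527344), (8.28016471862793, 66.11090850830078), 70.97439575195312) [[0.487, 0.137], [0.42, -0.041], [0.395, -0.018], [0.462, 0.153]]
s green 82.5 [[292, 215], [248, 232]]
[[0.531, -0.063], [0.571, 0.082]]
((270.2054748535156, 224.04794311523438), (2.574904203414917, 47.16757583618164), 69.44395446777344) [[0.575, 0.08], [0.533, -0.064], [0.523, -0.057], [0.565, 0.086]]
s green 41.0 [[317, 104], [331, 106], [328, 103]]
[[1.083, -0.975], [1.006, -0.994], [1.047, -1.027]]
((324.0, 105.0), (4.0, 14.0), 90.0) [[1.094, -0.99], [1.034, -1.038], [0.997, -0.98], [1.054, -0.933]]
s orange 37.5 [[144, 308], [146, 317], [152, 321], [167, 323], [153, 320]]
[[0.553, 0.422], [0.528, 0.432], [0.51, 0.429], [0.483, 0.411], [0.511, 0.426]]
((153.71951293945312, 318.2301330566406), (27.459060668945312, 6.518796443939209), 33.11134338378906) [[0.421, 0.481], [0.426, 0.47], [0.372, 0.462], 
[... 1146 characters left out ...]
02737426757812) [[0.843, -0.469], [0.799, -0.563], [0.731, -0.476], [0.774, -0.39]]
t green 35.5 [[233, 198], [232, 204], [235, 201], [231, 198], [225, 229]]
[[0.584, 0.101], [0.561, 0.105], [0.573, 0.094], [0.584, 0.109], [0.469, 0.133]]
((228.39999389648438, 213.29998779296875), (4.743415832519531, 31.939001083374023), 18.434947967529297) [[0.474, 0.147], [0.586, 0.108], [0.58, 0.091], [0.468, 0.13]]
t green 247.0 [[445, 108], [440, 115], [442, 121], [454, 125], [457, 112], [452, 107]]
[[0.913, -0.717], [0.886, -0.696], [0.862, -0.701], [0.845, -0.745], [0.896, -0.761], [0.916, -0.744]]
((449.0, 116.0), (18.0, 18.0), 90.0) [[0.917, -0.699], [0.916, -0.767], [0.844, -0.76], [0.846, -0.693]]
```

View pics/s1.png

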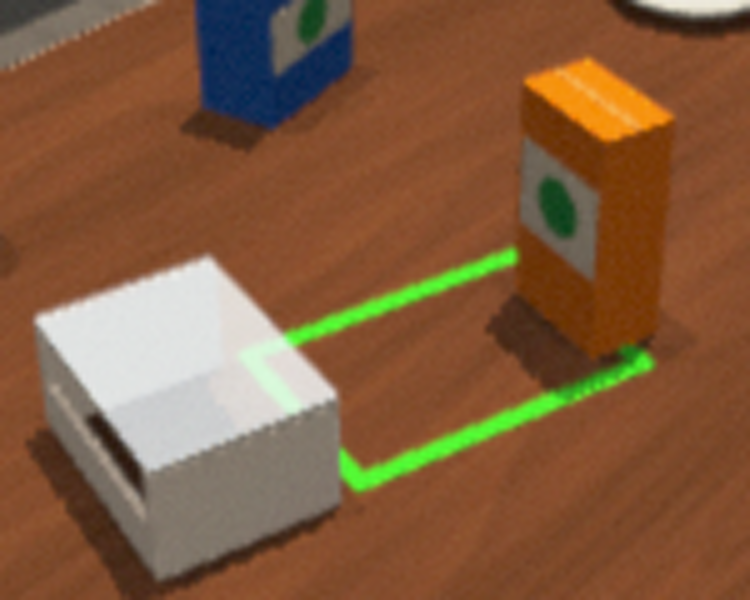

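View pics/t1.png

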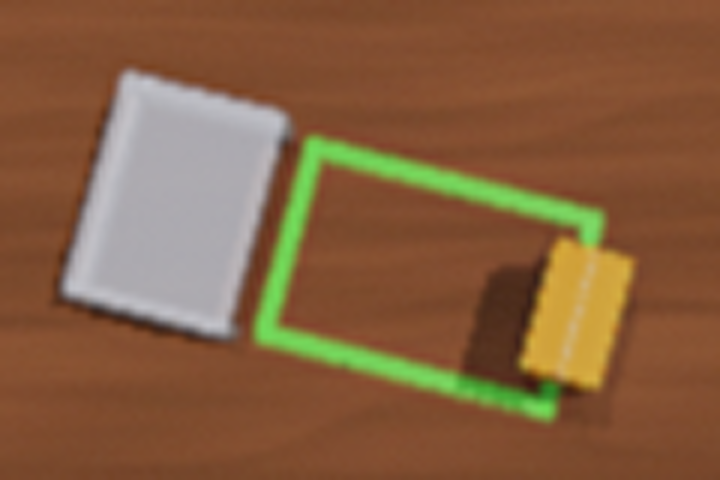

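Run:
```python
from h import *
s=read_camera("side");t=read_camera("top")
P=lambda c,x0,y0,k,L,z:np.array([ray(c,(x0+(a+.5)/k-.5,y0+(b+.5)/k-.5),z)[:2] for a,b in L])
def rep(n,Q):
    print(n,np.round(Q,4).tolist(),"ctr",Q.mean(0).round(4),"len",[round(float(np.linalg.norm(Q[i]-Q[i-1])),4) for i in range(len(Q))],
     "ang",[round(float(np.degrees(np.arctan2(*(Q[i]-Q[i-1])[::-1]))),1) for i in range(len(Q))])
# hand-picked from crops
rep("top outline",P(t,180,175,6,[(312,135),(605,213),(553,420),(256,342)],0))
rep("top roof",P(t,180,175,6,[(126,70),(290,112),(232,340),(62,297)],.069))
rep("top carton",P(t,180,175,6,[(555,235),(635,260),(602,390),(520,368)],.14))
rep("side roof",P(s,190,165,5,[(208,256),(335,395),(150,472),(36,318)],.069))
rep("side outline",P(s,190,165,5,[(360,490),(655,360)],0))
rep("side carton",P(s,190,165,5,[(588,58),(673,120),(605,143),(523,82)],.14))
rep("side carton bottom",P(s,190,165,5,[(518,290),(597,358),(655,335)],0))
# mask-based top
h=cv2.cvtColor(t["pixels"],cv2.COLOR_RGB2HSV)
for n,lo,hi,z in(("outl",(40,90,90),(80,255,255),0),("cart",(14,150,150),(26,255,255),.14)):
    m=cv2.inRange(h,lo,hi); m[:170]=0;m[:,:180]=0;m[260:]=0;m[:,310:]=0
    pts=cv2.findNonZero(m); r=cv2.minAreaRect(pts); print(r)
    rep(n,np.array([ray(t,p,z)[:2] for p in cv2.boxPoints(r)]))
```

```text
top outline [[0.5876, 0.1066], [0.5346, -0.0752], [0.4077, -0.0394], [0.4594, 0.143]] ctr [0.4973 0.0337] len [0.1334, 0.1894, 0.1318, 0.1896] ang [-15.8, -106.3, 164.3, 74.2]
top roof [[0.621, 0.213], [0.5933, 0.1147], [0.4582, 0.1506], [0.4858, 0.2514]] ctr [0.5396 0.1825] len [0.1406, 0.1022, 0.1398, 0.1045] ang [-15.8, -105.7, 165.1, 74.7]
top carton [[0.5105, -0.0396], [0.4954, -0.0841], [0.4233, -0.0635], [0.4365, -0.018]] ctr [ 0.4664 -0.0513] len [0.0771, 0.047, 0.075, 0.0473] ang [-16.3, -108.7, 164.0, 73.8]
side roof [[0.5887, 0.1239], [0.4605, 0.162], [0.4856, 0.2562], [0.6143, 0.2187]] ctr [0.5373 0.1902] len [0.0982, 0.1337, 0.0975, 0.134] ang [-105.2, 163.5, 75.0, -16.2]
side outline [[0.4595, 0.1473], [0.4097, -0.0346]] ctr [0.4346 0.0563] len [0.1886, 0.1886] ang [74.7, -105.3]
side carton [[0.4927, -0.0752], [0.4209, -0.0506], [0.4337, -0.0096], [0.5029, -0.0314]] ctr [ 0.4626 -0.0417] len [0.045, 0.0759, 0.043, 0.0726] ang [-103.2, 161.1, 72.7, -17.4]
side carton bottom [[0.5047, -0.0356], [0.4341, -0.0152], [0.4223, -0.0529]] ctr [ 0.4537 -0.0346] len [0.0842, 0.0735, 0.0394] ang [11.8, 163.9, -107.4]
((251.12033081054688, 220.79879760742188), (51.790191650390625, 35.62186050415039), 14.931418418884277)
outl [[0.4603, 0.1457], [0.5884, 0.1099], [0.5339, -0.0763], [0.4074, -0.0387]] ctr [0.4975 0.0352] len [0.1919, 0.1329, 0.1941, 0.132] ang [74.0, -15.6, -106.3, 163.4]
((275.99053955078125, 226.7830047607422), (13.873414993286133, 22.939210891723633), 15.945395469665527)
cart [[0.4365, -0.0177], [0.5101, -0.0409], [0.4963, -0.0855], [0.4229, -0.0621]] ctr [ 0.4664 -0.0516] len [0.0464, 0.0772, 0.0467, 0.077] ang [72.9, -17.5, -107.3, 162.3]
```

```bash
cat >> h.py <<'E'
A=np.radians(74.4)
U=np.array([np.cos(A),np.sin(A)]);V=np.array([-U[1],U[0]])
B=np.array([.497,.0365])
def W(x,y,z): return np.append(B+x*U+y*V,z)
Q1=np.array([0,np.cos(A/2),np.sin(A/2),0]); Q2=np.array([0,np.cos(A/2-np.pi/2),np.sin(A/2-np.pi/2),0])
E
python3 - <<'E'
from h import *
from plant import arm
for Q in(Q1,Q2):
    for x,z in((-.19,.4),(-.19,.305),(-.06,.305),(-.13,.205),(.05,.205)):
        j=arm.solve_ik(W(x,.007,z),Q); print(x,z,W(x,.007,z).round(3),None if j is None else np.round(j,2))
E
```

```text
-0.19 0.4 [ 0.439 -0.145  0.4  ] [ 0.65  0.19 -0.45  2.03  0.1   0.94 -0.12]
-0.19 0.305 [ 0.439 -0.145  0.305] [ 0.61  0.34 -0.43  2.11  0.21  0.73 -0.22]
-0.06 0.305 [ 0.474 -0.019  0.305] [ 0.42  0.38 -0.52  2.08  0.27  0.75 -0.55]
-0.13 0.205 [ 0.455 -0.087  0.205] [ 0.43  0.53 -0.38  2.15  0.38  0.52 -0.5 ]
0.05 0.205 [0.504 0.087 0.205] [ 0.15  0.6  -0.47  2.04  0.47  0.6  -0.92]
-0.19 0.4 [ 0.439 -0.145  0.4  ] [-0.88  0.39  1.39  2.1  -0.45  1.01 -2.66]
-0.19 0.305 [ 0.439 -0.145  0.305] [-0.76  0.7   1.35  2.19 -0.86  0.98 -2.31]
-0.06 0.305 [ 0.474 -0.019  0.305] [ 0.96  0.78 -1.32  2.05  0.89  1.07  2.06]
-0.13 0.205 [ 0.455 -0.087  0.205] [ 1.09  1.09 -1.34  2.12  1.25  1.14  1.96]
0.05 0.205 [0.504 0.087 0.205] [ 0.69  1.14 -1.34  2.01  1.26  1.2   1.66]
```

Run:
```python
from h import *
from plant import arm,gripper_close,monitor
gripper_close()
arm.movep(W(-.19,.007,.40),Q1)
arm.move_straight(W(-.165,.007,.303),v=.15)
o=monitor.observe();print(o["clock"],o["eef_pos"],W(-.165,.007,.303),o["finger_gap"],o["contact_force"])
s=read_camera("side");t=read_camera("top")
crop(s,"pics/s2.png",190,370,130,285,4); crop(t,"pics/t2.png",180,320,165,265,5)
```

```text
4.2333 [ 0.44622223 -0.12086324  0.30345482] [ 0.44588609 -0.12053938  0.303     ] 0.0004518929998058835 [ 0.1659669  -0.08308809  0.68988186]
```

View pics/s2.png

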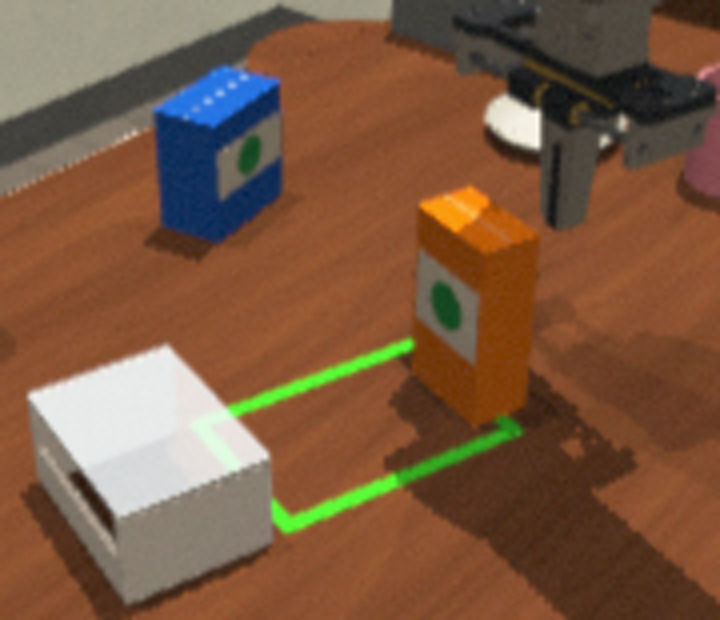

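View pics/t2.png

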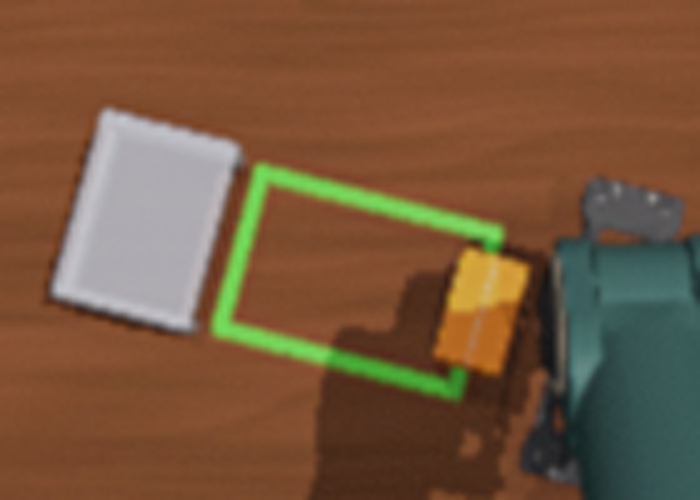

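Run:
```python
from h import *
from plant import arm,monitor
arm.move_straight(W(-.13,.007,.303),v=.06)
arm.move_straight(W(-.102,.007,.303),v=.03)
o=monitor.observe();print(o["clock"],o["eef_pos"],W(-.102,.007,.303),o["contact_force"])
s=read_camera("side");t=read_camera("top")
crop(s,"pics/s3.png",190,370,130,285,4); crop(t,"pics/t3.png",180,320,165,265,5)
```

```text
6.15 [ 0.46276551 -0.05999131  0.30292852] [ 0.46282804 -0.05986014  0.303     ] [0.46214506 0.12337663 0.6056628 ]
```

View pics/s3.png

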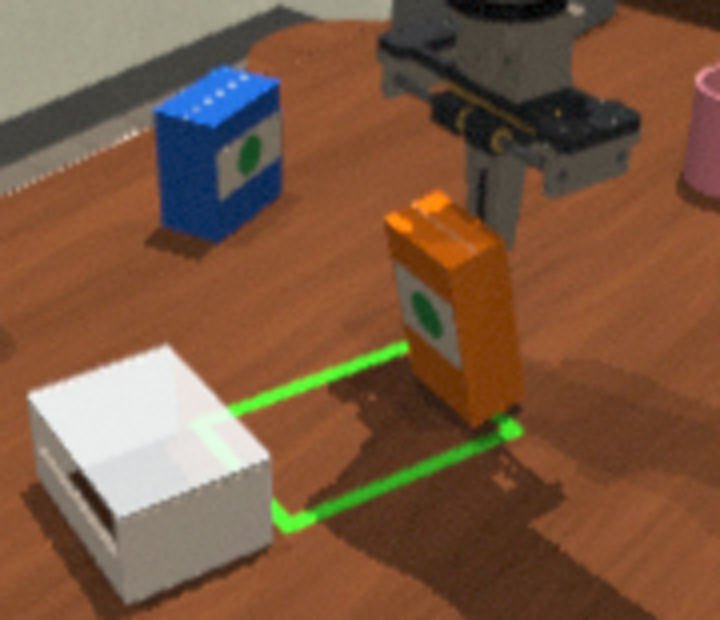

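The carton leans about 12° and its foot corner (crop 472,422) hasn't slid, so I'll continue the push.

Run:
```python
from h import *
from plant import arm,monitor
arm.move_straight(W(-.080,.007,.303),v=.04)
arm.sleep(.3)
o=monitor.observe();print(o["clock"],o["eef_pos"],o["contact_force"])
s=read_camera("side");t=read_camera("top")
crop(s,"pics/s4.png",190,370,130,285,4); crop(t,"pics/t4.png",180,320,165,265,5)
```

```text
7.25 [ 0.46871828 -0.03885502  0.30299011] [-0.09606128 -0.57095116  0.34541322]
```

View pics/s4.png

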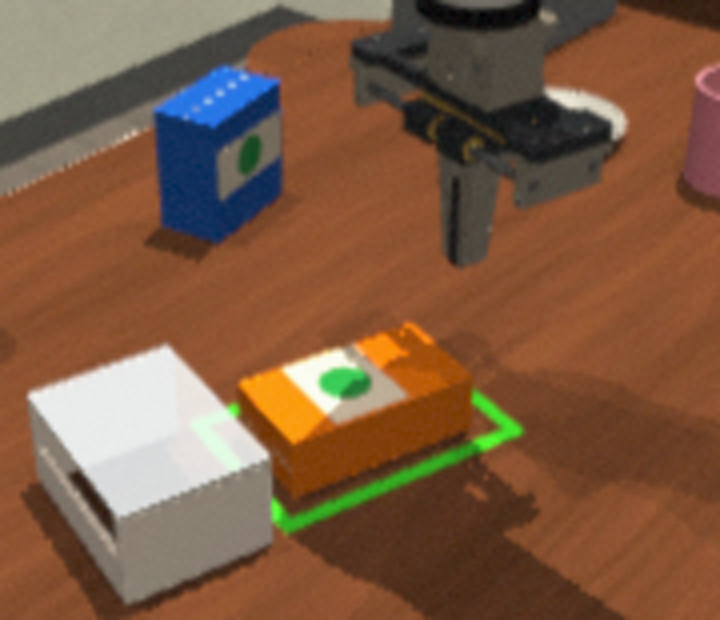

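View pics/t4.png

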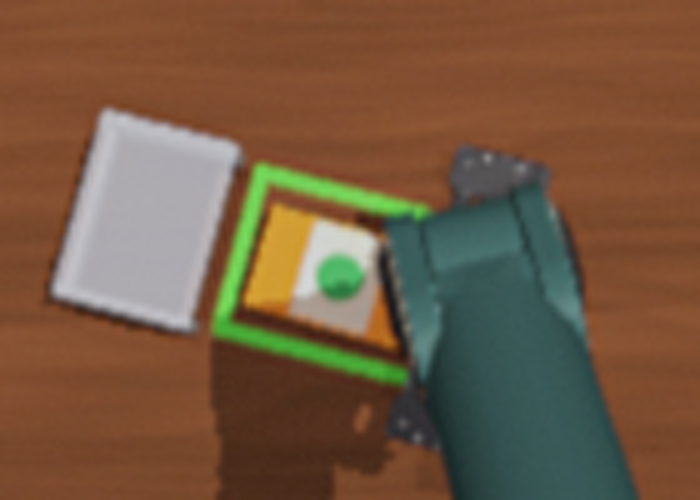

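Run:
```python
from h import *
from plant import arm
arm.move_straight(W(-.165,.007,.303),v=.2)
s=read_camera("side");t=read_camera("top")
f=lambda c,x0,y0,k,p,z:ray(c,(x0+(p[0]+.5)/k-.5,y0+(p[1]+.5)/k-.5),z)[:2]
for n,c,a,L in(("top",t,(180,165,5),[(280,203),(243,305)]),("side",s,(190,130,4),[(238,385),(290,442),(470,378),(408,323)])):
    for p in L:
        q=f(c,*a,p,.045)-B; print(n,p,np.round([q@U,q@V],4))
crop(t,"pics/t5.png",180,320,165,265,5)
```

```text
top (280, 203) [ 0.0656 -0.0389]
top (243, 305) [0.0726 0.0393]
side (238, 385) [ 0.0757 -0.0291]
side (290, 442) [0.078  0.0397]
side (470, 378) [-0.057   0.0475]
side (408, 323) [-0.0605 -0.0269]
```

View pics/t5.png

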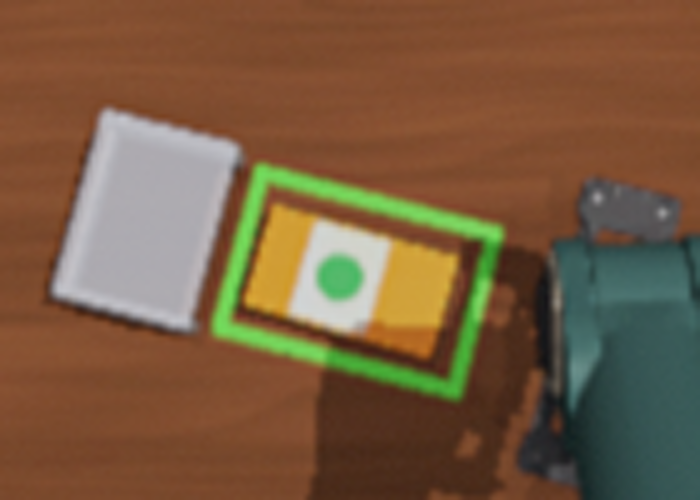

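Run:
```python
from h import *
from plant import arm,monitor
y=.006
arm.move_straight(W(-.15,y,.203),v=.15)
arm.move_straight(W(-.085,y,.203),v=.08)
arm.move_straight(W(-.02,y,.203),v=.04)
o=monitor.observe();print(o["clock"],o["eef_pos"],W(-.02,y,.203),o["contact_force"])
s=read_camera("side");t=read_camera("top")
crop(s,"pics/s6.png",190,370,130,285,4); crop(t,"pics/t6.png",180,320,165,265,5)
```

```text
11.5917 [0.48589137 0.01882944 0.20306012] [0.48584263 0.01885027 0.203     ] [-0.52247299 -0.06246168 -0.73230754]
```

View pics/s6.png

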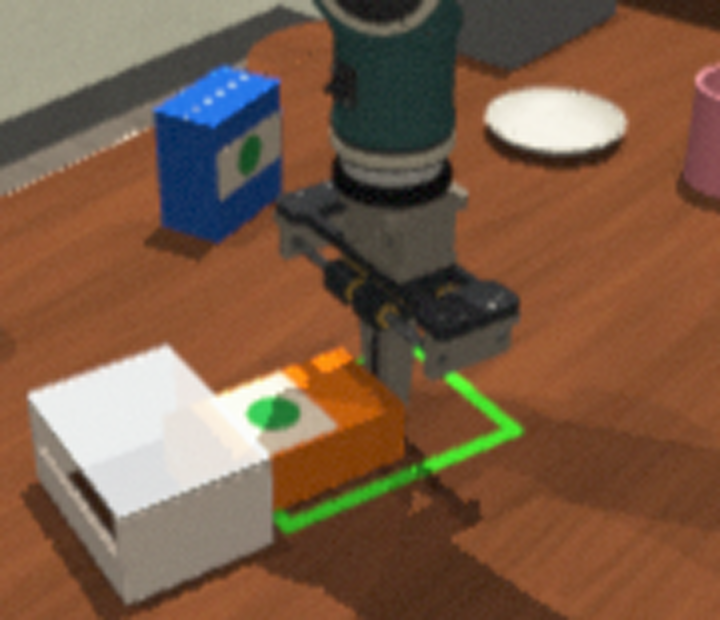

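View pics/t6.png

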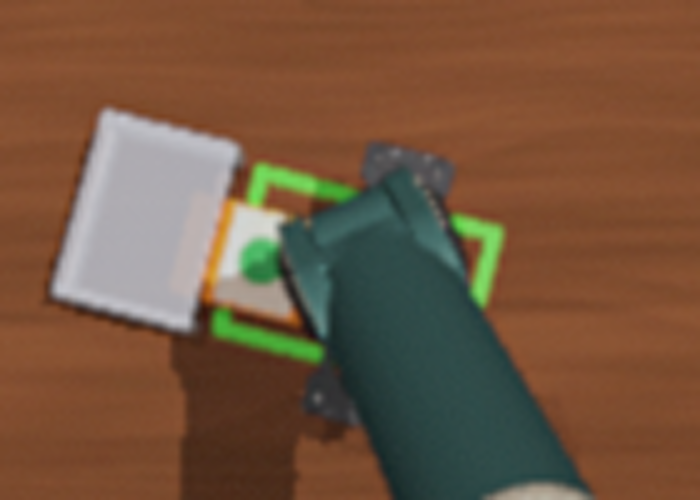

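It is entering under the roof straight and clear of the walls, so I'll push it home.

Run:
```python
from h import *
from plant import arm,monitor
y=.006
arm.move_straight(W(.035,y,.203),v=.04)
f0=monitor.observe()["contact_force"]
r=arm.move_straight(W(.062,y,.203),v=.02,force_limit=5)
o=monitor.observe();q=o["eef_pos"][:2]-B;print(r,o["clock"],q@U,q@V,f0,o["contact_force"])
s=read_camera("side");t=read_camera("top")
crop(s,"pics/s7.png",190,370,130,285,4); crop(t,"pics/t7.png",180,320,165,265,5)
```

```text
True 14.0417 0.05024384471660043 0.006235819517806453 [-0.43336819 -0.10403405  0.80178598] [-0.23657098  0.06434588 -1.00277734]
```

View pics/s7.png

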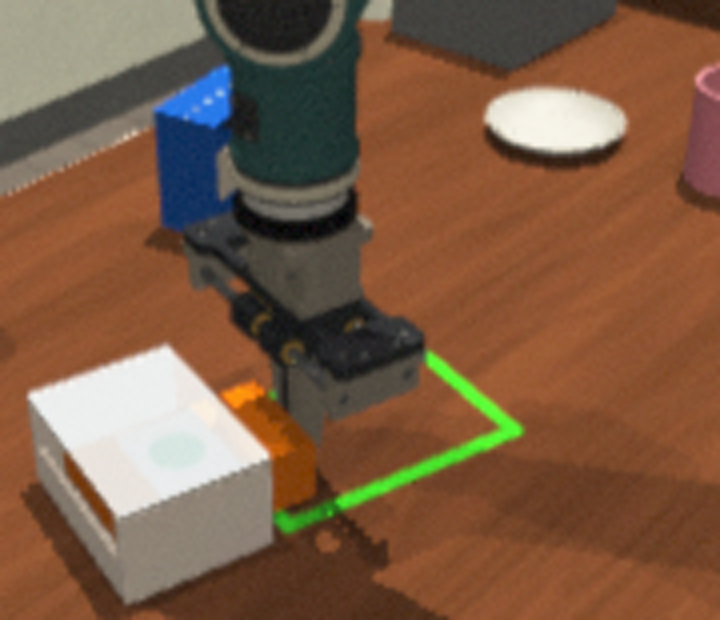

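Force stop at x = 50 mm, exactly where home is predicted. I'll press once more to seat it square, then back off and check.

Run:
```python
from h import *
from plant import arm,monitor
y=.006
r=arm.move_straight(W(.058,y,.203),v=.015,force_limit=10)
o=monitor.observe();q=o["eef_pos"][:2]-B;print(r,o["clock"],q@U,q@V,o["contact_force"])
arm.move_straight(W(-.05,y,.203),v=.08)
arm.move_straight(W(-.15,y,.36),v=.2)
arm.sleep(.3)
o=monitor.observe();print(o["clock"])
s=read_camera("side");t=read_camera("top")
crop(s,"pics/s8.png",190,340,165,285,5); crop(t,"pics/t8.png",180,300,175,255,6)
cv2.imwrite("pics/s8full.png",s["pixels"][:,:,::-1])
```

```text
True 14.5167 0.05125036579482237 0.006439567918772899 [-0.16647111 -0.2377432  -0.09294844]
17.3083
```

View pics/s8.png

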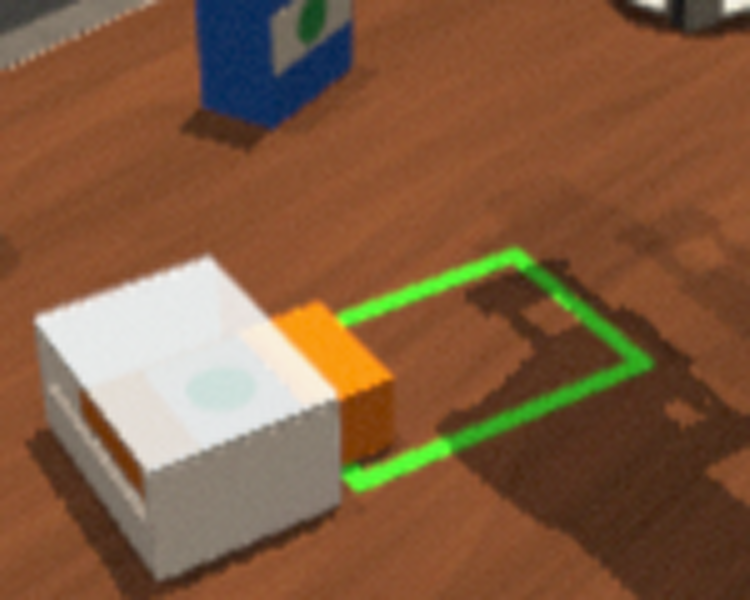

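View pics/t8.png

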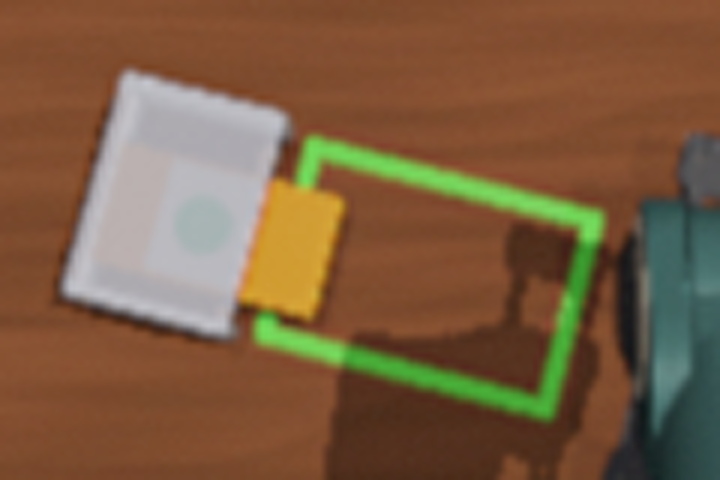

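View pics/s8full.png

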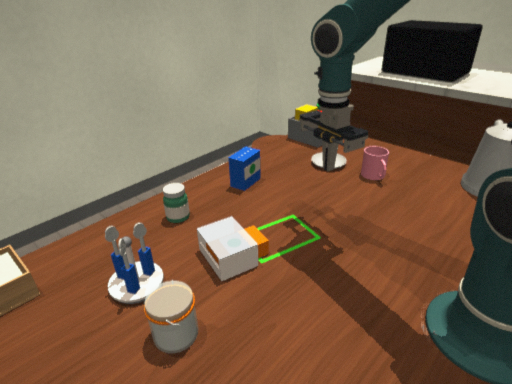

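Now measure the carton's exposed end (top face at z = 45 mm). It should be at bay x ≈ 60 mm.

Run:
```python
from h import *
s=read_camera("side");t=read_camera("top")
f=lambda c,x0,y0,k,p,z:ray(c,(x0+(p[0]+.5)/k-.5,y0+(p[1]+.5)/k-.5),z)[:2]
def go(n,c,a,L,z):
    for p in L:
        q=f(c,*a,p,z)-B; print(n,p,np.round([q@U,q@V],4))
go("top end",t,(180,175,6),[(345,200),(315,320)],.045)
go("side end",s,(190,165,5),[(318,302),(394,378)],.045)
go("side end floor",s,(190,165,5),[(392,452)],0)
go("top outline near(-95)",t,(180,175,6),[(605,213),(553,420)],0)
go("side outline near(-95)",s,(190,165,5),[(518,247),(653,360)],0)
```

```text
top end (345, 200) [ 0.0578 -0.0306]
top end (315, 320) [0.0569 0.0438]
side end (318, 302) [ 0.0647 -0.0265]
side end (394, 378) [0.065  0.0484]
side end floor (392, 452) [0.0681 0.0508]
top outline near(-95) (605, 213) [-0.0975 -0.0663]
top outline near(-95) (553, 420) [-0.0971  0.0655]
side outline near(-95) (518, 247) [-0.0928 -0.0616]
side outline near(-95) (653, 360) [-0.0911  0.0644]
```

Run:
```python
from plant import arm
arm.job_done()
```

```text
the job is handed in; nothing more can be done
```

The carton is lying flat under the riser with its leading end against the back stop, and the job is handed in. No verdict is reported back. The clock read about 17 s of the 51 s allowed at my last reading.

I pushed with closed fingers, tips about 11 cm up. The carton tipped over its foot without visible sliding and landed flat inside the green outline. I then pushed it low and square to the stop. The arm stopped on contact force twice, with the finger centre at bay x 50 and 51 mm, where 50 mm was predicted for home. After that the hand backed off and clear.

**Last checks:**
- **Distance to the stop:** corrected for each view's offset on the outline, the carton's outer end is at bay x about 60 mm in the top view and 61 mm in the side view. Home is 60 mm.
- **Sideways position:** bay y is about 7 to 10 mm, with a limit of 32 mm, and the carton sits square to the riser within about 1°.
- **Other things:** in the final side picture they look unmoved by eye; I did not measure them.

**Disagreement:** the two cameras' raw positions differed by 4 to 10 mm, more than the stated 2 mm calibration. I worked from positions relative to the outline and from the contact stops, and those agreed.

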